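# Hang the parts bin on the cleat and lock it over its locating block

## Task

Pick up the grey parts bin by its handle bar and, holding it tilted with its top leaning to the board and its bottom swung out, hook its angled rear strip over the cleat of the cleat stand. Bring it upright and, pressing only gently (never more than about 30 N on the stand), feel along the cleat for the locating block until the notch of the strip drops over it; leave the bin hanging there fully down, upright, with its rear feet against the board, and let go. Leave the other things on the bench alone.

Things in the scene. Friction and masses are not known exactly. Their poses are not given: they have to be found in the camera images.
- rack: Cleat stand fixed to the worktop: upright grey board 280 mm wide, 125 high, 18 thick on a steel foot behind it. Origin at worktop height under the middle of the board's front face (board fills x 0 to 18 mm); -x points out of the front face towards the robot, y along the board, z up. The bin must never load the stand with more than 30 N.
- cleat_crest (a point): Middle of the crest (top edge) of the steel cleat on the board's front, at x = -18, y = 0, z = 105 mm of the stand. The cleat is a 5 mm flange 260 mm wide (y -130 to 130) that rises outwards at 45 degrees; its upper face runs from the board (x = 0) at z = 87 mm to the crest, so a V opens upward between board and cleat.
- block_mid (a point): Middle of the range of the dark steel locating block clamped on the cleat's upper face (stand x = -10, y = 0, z = 97 mm). The block is 16 mm wide along y, 5 mm thick, and covers the slope from board to crest. Its real middle lies anywhere from 22 mm left to 22 mm right of this point, unmeasured: find it by feel or sight. A strip lying on the block rather than over it hangs about 7 mm too high.
- home (a point): Where the bin's origin comes when it hangs locked, but for y: x = -54, z = 45 mm of the stand. Locked, the bin's axes are parallel to the stand's, its strip lies on the cleat's upper face, its rear feet touch the board, and its y is within 3 mm of the block's.
- bin: Open grey plastic bin with steel fittings, 0.25 to 0.4 kg, body 56 (x) x 100 (y) x 72 (z) mm, 3 mm walls. Origin at the centre of its underside, front to -x, rear to +x, z up. Two rubber rear feet stand out behind to x = 54 mm at z 4 to 16, y = +-32 mm. On the way to the cleat the feet must pass down in front of it, then swing in to the board below it (the cleat's lowest part is at z = 68 mm of the stand).
- bin_bar (a point): Centre of the bin's steel handle bar, at x = -2, y = 0, z = 112 mm of the bin. The bar runs along y over the mouth between two end straps (free length 94 mm), 12 mm thick in x and 24 mm high; its underside is 28 mm above the rim.
- bin_edge (a point): Middle of the free lower edge of the angled rear strip, at x = 52, y = 0, z = 44 mm of the bin. The steel strip is 5 mm thick and runs backwards and down at 45 degrees, its underside from x = 28, z = 68 at the rear wall to this edge. It is 92 mm wide (y -46 to 46) with a 22 mm notch in the middle (y -11 to 11).
- stepped_piece: Bystander: turned aluminium test piece with a narrower upper half, 44 mm across, 45 mm high, origin at the centre of its underside.
- loupe: Bystander: black round stand loupe, 41 mm across, 40 mm high, origin at the centre of its underside.
- dropper: Bystander: small dark dropper bottle, 36 mm across, 99 mm high, origin at the centre of its underside.

How it is judged:
On the way:
1. the bin, tilted by more than 7 degrees, has the edge of its strip in the V behind the cleat's crest (angle between bin's own z axis and vertical between 0.12 and 0.7 rad and x of bin_edge in the frame of rack above -0.017 m and z of bin_edge in the frame of rack between 0.07 and 0.103 m), for 0.1 s.
At the end, for the whole second after the job is handed in: The bin hangs on the cleat, locked over the block: its origin 41 to 48.5 mm above the worktop and 50 to 58.5 mm in front of the board, within 28 mm of the stand's middle, upright and parallel to the board within 0.06 rad, released and at rest (z of bin in the frame of rack between 0.041 and 0.0485 m and x of bin in the frame of rack between -0.0585 and -0.05 m and y of bin in the frame of rack between -0.028 and 0.028 m and angle between bin's own z axis and vertical below 0.06 rad and angle between the y axis of bin and the y axis of rack, either way round below 0.06 rad and contact force between bin and the fingers below 0.1 N and linear speed of bin below 0.01 m/s); the robot touches nothing.
It fails at once if the bin presses on the stand or its block with more than 30 N (contact force between bin and rack above 30 N).
It fails at once if the test piece is moved more than 20 mm (distance of stepped_piece from where it was at the start of the episode above 0.02 m).
It fails at once if the loupe is moved more than 20 mm (distance of loupe from where it was at the start of the episode above 0.02 m).
It fails at once if the dropper bottle is moved more than 20 mm (distance of dropper from where it was at the start of the episode above 0.02 m).
It also fails if it takes over 72 s, if anything falls off the work surface, if the arm or the gripper's body presses on something with over 40 N, if the wrist force passes 120 N, or if a joint passes its speed limit or range.

## Robot

A 7-joint arm with a two-finger parallel gripper is mounted at the origin on a cart in front of the work surface, level with it; the furniture and walls round the work are solid. World frame = base frame: x ahead of the robot, y to its left, z up, the work surface at z = 0. Lengths are in m, angles in rad, forces in N, time in s.
With the tool pointing down it reaches from about 0.425 to 0.875 m from the base axis. Payload 8.4 kg.
Tool frame: the origin (TCP) lies at the very end of the fingers, on their centre line; the grasp point (between the pads) lies manip.grasp_offset behind it (manip.grasp_offset is the distance from the TCP to the grasp point, in m); z points along the fingers, y is the line along which they close (so a half turn about z gives the same grasp; the last joint's range is limited). The gripper opens to 85 mm and grips with 20 to 120 N. Pads are 22 mm wide; open, the fingers measure 114 mm over their backs; the gripper's body (76 mm by 85 mm) begins 54 mm behind the grasp point. The pads swing forward as they close: fully open they stand 13 mm farther back than shut.
Start: joints at [-1.31, 0.333, 0.04, 1.465, -0.013, 1.343, -0.059], TCP at [0.229, 0.608, 0.211] pointing down, gripper open.
Joint ranges: [-2.58, 2.58], [-0.38, 2.09], [-1.3, 1.39], [0.25, 2.4], [-1.5, 4.64], [0.08, 2.09], [-2.65, 2.65]. Speed limits (rad/s): [2.22, 2.22, 2.79, 2.79, 3.14, 3.14, 3.14].

## Interface

Orientations are given as a rotation vector (axis times angle).
In Python, from cell import manip, imaging gives the robot as it stands.
- The arm moves only by the tool move_arm, never from a script. Its arguments are lists of equal length, an entry for each row: "grip": the closure in counts, from 0 (fully open) to 255 (shut); "dp": the shift along the world's x, y, z in m, a list of three; "twist": the turn, a rotation vector about the world's x, y, z in units of 10 degrees (1.0 is 10 degrees), a list of three. A call has exactly 10 rows; each row shifts and turns the commanded pose from where the row before left it; what a row does not reach is not made up. A row lasts 1/8 s, in which the tool goes at most 62.5 mm and 10.7 degrees, less where a joint would pass 70% of its speed; a pose out of reach is approached as far as the arm can. A call is refused whole if a number of a shift passes 0.0625 or a number of a turn 1, either way. A call with a gripper value outside its range is refused whole. The fingers move at their own pace and stop on an object; "newtons" is the grip in N (left out, the last holds). Time passes only in rows, so rows that do not move let the fingers close, or fill a call up. It gives the time, the measured TCP pose, the force, the opening and the grip force at its end, in the units of the state.
- manip.state(): the state, without advancing time (a new reading comes with each control period).
- imaging.camera(name): name is "side" or "top" or "wrist"; returns a dict with "img" (480x640x3 uint8, blue, green, red), "z_map" (480x640 float32, m along the optical axis (not along the pixel's ray), 0 where there is no reading), "mtx" (3x3 intrinsics, pixels), "k1" (the pictures are not rectified: a ray, as slopes to the right and down, at radius r is drawn at 1 + k1 r^2 times it, then the intrinsics apply), "eye" and "rotation" of the camera in the world. Camera axes: x right, y down, z forward; pixel columns grow to the right and rows downward; lengths in m; the calibration is good to about 2 mm. A picture is of the moment at which its call begins.
- manip.hand_in(): hands the job in; it is judged then, once.
The state is a dict: "clock": time; "joint_pos": joint angles; "qd": joint speeds; "joint_torque": joint torques, N m; "eef_pos": TCP position; "orientation": TCP orientation; "contact_force": force on the tool from outside, world axes, zero at the start; "moment": the same for the moment, N m; "gripper_width": finger opening in m; "grip_force": force on a finger pad.
Only numpy, scipy, OpenCV 4.12 (cv2) and the standard library are available. Lean on these libraries where they do the work, as an engineer would, in place of code of your own. Each camera call takes 0.05 s, during which the arm holds its last target. There are 200 camera calls.

## Working session

There is one attempt and no reset: what is moved stays moved. The work goes in short steps, Python scripts to look and compute and a tool call to move; the robot and the scene stay as the last step left them, time stands still between calls to the robot, and variables do not carry over. Pictures are saved under pics/ and viewed, at most 10 in all, crops included, and the job is handed in when it is done.

Besides the shell and the picture viewer there is one more tool, called by a JSON object that holds its "method" and its "body". move_arm: Moves the arm, as the interface text tells. Its arguments: {"type":"object","properties":{"grip":{"type":"array","items":{"type":"number"}},"dp":{"type":"array","items":{"type":"array","items":{"type":"number"}}},"twist":{"type":"array","items":{"type":"array","items":{"type":"number"}}},"newtons":{"type":"number"}},"required":["grip","dp","twist"]}

```bash
ls; mkdir -p pics; cat > h.py <<'E'
import numpy as np, cv2
from cell import manip, imaging
def cloud(c):
    h,w=c["z_map"].shape; K=np.array(c["mtx"]); u,v=np.meshgrid(np.arange(w),np.arange(h))
    p=cv2.undistortPoints(np.stack([u,v],-1).reshape(-1,1,2).astype(np.float64),K,np.array([c["k1"],0,0,0.])).reshape(h,w,2)
    z=c["z_map"]; P=np.dstack([p[...,0]*z,p[...,1]*z,z])@np.array(c["rotation"]).T+np.array(c["eye"])
    P[z==0]=np.nan; return P
E
python3 - <<'E'
from h import *
for n in("side","top"):
    c=imaging.camera(n); cv2.imwrite(f"pics/{n}0.png",c["img"]); np.savez(f"{n}0.npz",P=cloud(c),img=c["img"]); print(n,c["eye"],np.round(c["rotation"],2).tolist(),c["mtx"],c["k1"])
print(manip.state(),manip.grasp_offset)
E
```

```text
picsTraceback (most recent call last):
  File "<stdin>", line 3, in <module>
  File "h.py", line 6, in cloud
    z=c["z_map"]; P=np.dstack([p[...,0]*z,p[...,1]*z,z])@np.array(c["rotation"]).T+np.array(c["eye"])
                    ~~~~~~~~~~~~~~~~~~~~~~~~~~~~~~~~~~~~~~~~~~~~~~~~~~~~~~~~~~~~~~^~~~~~~~~~~~~~~~~~~
ValueError: operands could not be broadcast together with shapes (480,640) (3,)
```

```bash
sleep 5; ls pics
```

```text
side0.png
```

```bash
sed -i 's/np.array(c\["rotation"\]).T/cv2.Rodrigues(np.array(c["rotation"],float))[0].T/' h.py
python3 - <<'E'
from h import *
for n in("side","top"):
    c=imaging.camera(n); cv2.imwrite(f"pics/{n}0.png",c["img"]); np.savez(f"{n}0.npz",P=cloud(c),img=c["img"]); print(n,c["eye"],np.round(c["rotation"],2).tolist(),c["mtx"],c["k1"])
print(manip.state(),manip.grasp_offset)
E
```

```text
side [0.44606308 0.8989786  0.7341179 ] [-0.1, 2.79, -1.4] [[600.7375949    0.         326.81020994]
 [  0.         600.7375949  232.85082969]
 [  0.           0.           1.        ]] -0.11811443130982051
top [0.32064396 0.06190955 1.14851605] [-2.13, 2.16, -0.2] [[469.52889338   0.         316.45990396]
 [  0.         469.52889338 237.11482598]
 [  0.           0.           1.        ]] 0.031821121049137334
{'clock': 0.15, 'joint_pos': array([-1.31019365,  0.33376291,  0.03987522,  1.46605595, -0.01339026,
        1.34329073, -0.05849009]), 'qd': array([ 0.00021342, -0.00343382, -0.0006985 , -0.00133815,  0.00024765,
        0.00115755, -0.001467  ]), 'joint_torque': array([ 2.84333910e-03, -6.59046650e+01,  1.36734020e+00, -4.05867720e+01,
        1.69847027e-02,  9.86575847e-03,  6.05287553e-08]), 'eef_pos': array([0.22875195, 0.60801962, 0.21022233]), 'orientation': array([-5.62114764e-01, -3.09075911e+00,  1.95409553e-03]), 'contact_force': array([-0.3329811 , -0.42315925,  0.34677643]), 'moment': array([ 0.00461428,  0.04372672, -0.00271833]), 'grip_force': 0.0, 'gripper_width': 0.08541317712875196} 0.0187
```

View pics/side0.png

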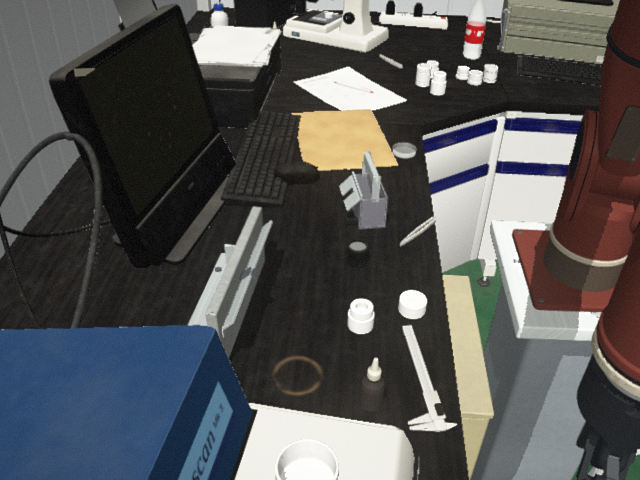

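View pics/top0.png

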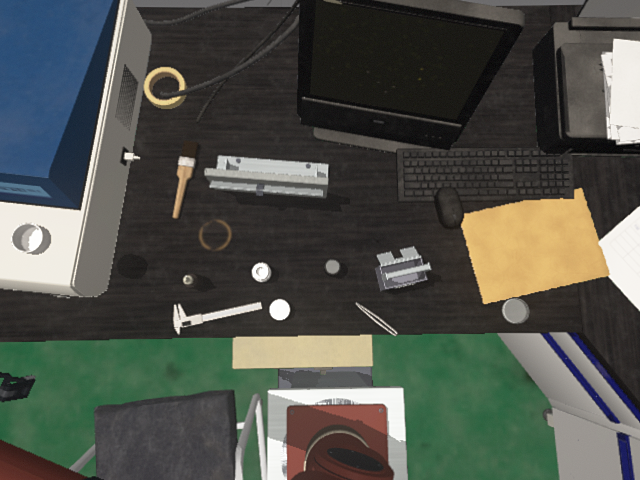

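```bash
python3 - <<'E'
from h import *
d=np.load("top0.npz");P=d["P"];img=d["img"]
np.set_printoptions(precision=4,suppress=True)
def sel(P,u0,u1,v0,v1,zl,zh):
    Q=P[v0:v1,u0:u1].reshape(-1,3); return Q[(Q[:,2]>zl)&(Q[:,2]<zh)]
def rect(Q): 
    r=cv2.minAreaRect((Q[:,:2]*1000).astype(np.float32)); return np.round(r[0],1),np.round(r[1],1),round(r[2],2),len(Q)
for n,(a) in dict(rack_top=(195,340,150,205,.118,.135),rack_mid=(195,340,150,205,.085,.115),bar=(365,440,240,300,.114,.13),binhi=(365,440,240,300,.075,.11),strip=(365,440,235,300,.04,.072)).items():
    Q=sel(P,*a); print(n,rect(Q),Q[:,2].mean(),np.median(Q[:,2]))
for n,(u,v) in dict(drop=(188,280),step=(261,271),loupe=(333,267)).items(): print(n,P[v,u])
print("table",np.nanmedian(P[215:235,270:340,2]))
print("box",np.nanmax(P[:300,:150].reshape(-1,3),0), "blue right edge y",np.nanmin(P[150:280,90:110,1]))
S=np.load("side0.npz")
Ps=S["P"]
for n,a in dict(s_racktop=(180,290,200,350,.115,.135),s_bar=(335,395,145,235,.11,.13)).items():
    Q=sel(Ps,*a); print(n,rect(Q),np.median(Q[:,2]))
b=cv2.resize(img[145:210,195:345],None,fx=5.3,fy=5.3,interpolation=cv2.INTER_CUBIC)
c=cv2.resize(img[240:300,360:450],None,fx=5.3,fy=5.3,interpolation=cv2.INTER_CUBIC)
cv2.copyMakeBorder
w=max(b.shape[1],c.shape[1]); o=np.zeros((0,w,3),np.uint8)
o=b; cv2.imwrite("pics/rackcrop.png",o)
o=np.zeros((c.shape[0]//1,w,3),np.uint8)
print(c.shape,b.shape)
side=cv2.resize(S["img"][140:240,330:400],None,fx=3,fy=3)
canvas=np.zeros((320,w,3),np.uint8); canvas[:318,:477]=c; canvas[:300,480:690]=side
cv2.imwrite("pics/crop.png",np.vstack([b[:280],canvas])[:600] if False else cv2.resize(np.vstack([b,canvas]),None,fx=.89,fy=.89))
E
```

```text
rack_top (array([629.5, 151.7]), array([278.3,  20.7]), 84.51, 1025) 0.12457874255139935 0.1247393885659247
rack_mid (array([607.1, 153.9]), array([276.9,  32.4]), 84.32, 1242) 0.09940231236468275 0.10004019676378573
bar (array([ 411.6, -157. ]), array([15.1, 99.5]), 11.7, 261) 0.12339023151124677 0.12371581991126157
binhi (array([ 416.1, -155.1]), array([59.1, 98.1]), 11.33, 118) 0.08219272842392164 0.07973129980404636
strip (array([ 425.7, -154.4]), array([ 85.1, 101.5]), 12.04, 502) 0.060232234565421434 0.06148712641680332
drop [0.4021 0.3302 0.0861]
step [0.4251 0.1726 0.0298]
loupe [0.432  0.0011 0.033 ]
table 7.212367947095899e-05
box [1.1427 0.7929 0.3384] blue right edge y 0.4865097126227283
s_racktop (array([629.4, 154.2]), array([281.8,  20.5]), 85.11, 1504) 0.12637879680918562
s_bar (array([ 412.1, -155.6]), array([ 16.2, 104.6]), 11.54, 264) 0.12367915308046035
(318, 477, 3) (344, 795, 3)
```

View pics/crop.png

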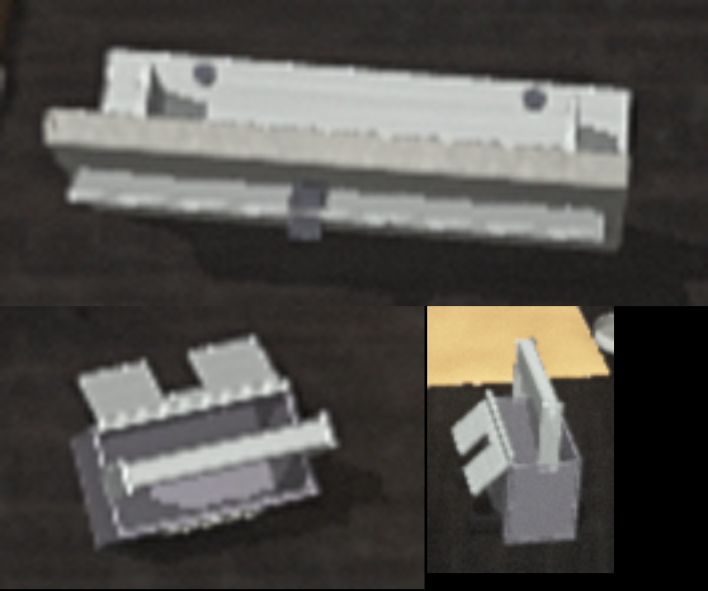

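The side view shows the stand at about (240,275) and the bin at (370,195), with its strip facing the board. In the top crop the block is the dark patch at (307,212), left of the cleat's middle at about 337. I'll refine these numbers before moving.

```bash
python3 - <<'E'
from h import *
np.set_printoptions(precision=4,suppress=True)
S=np.load("side0.npz");Ps=S["P"][200:350,180:290].reshape(-1,3)
T=np.load("top0.npz");Pt=T["P"];img=T["img"].astype(int)
# board front face seen by side camera: candidate points z .108-.12
for nm,A in (("side",Ps),("top",Pt[150:205,195:340].reshape(-1,3))):
    Q=A[(A[:,2]>.119)&(A[:,2]<.131)]
    print(nm,"front edge: ",end="")
    a=np.radians(-5.2)
    for deg in (-4.8,-5.2,-5.6):
        a=np.radians(deg);ex=np.array([np.cos(a),np.sin(a)]);ey=np.array([-np.sin(a),np.cos(a)])
        s=Q[:,:2]@ex;t=Q[:,:2]@ey; print(deg,np.percentile(s,[2,10,50,90,98]),np.percentile(t,[0.3,99.7]),end=" | ")
        g=[np.percentile(s[(t>l)&(t<l+.04)],50) for l in np.percentile(t,1)+np.arange(6)*.045]; print("s50 vs t slope",np.polyfit(range(6),g,1)[0]/.045*57.3)
# crest rows in top: list v profile at columns
a=np.radians(-5.2);ex=np.array([np.cos(a),np.sin(a)]);ey=np.array([-np.sin(a),np.cos(a)])
o=np.array([.6204,.1538])
hsv=T["img"]
for v in (186,187,188,189,190,191,192):
    print(v,[(u,hsv[v,u].tolist(),np.round((Pt[v,u,:2]-o)@ey*1000,1).item(),np.round(Pt[v,u,2]*1000).item()) for u in range(253,268,1)] if v in(188,191) else "")
Q=Pt[150:205,195:340].reshape(-1,3);Q=Q[(Q[:,2]>.095)&(Q[:,2]<.112)]
s=(Q[:,:2]-o)@ex;t=(Q[:,:2]-o)@ey;m=s<-.008;print("crest t range",np.percentile(t[m],[.5,99.5]),"s min",np.percentile(s[m],[1,5,50]))
M=Pt.reshape(-1,3);m=(M[:,2]>.15)&(M[:,2]<.6)&(M[:,1]<.48)&(M[:,1]>-.3)&(M[:,0]>.45);print("tall things min x",M[m][:,0].min(),[ (round(y,2),np.round(M[m&(abs(M[:,1]-y)<.03)][:,0].min(),3) if (m&(abs(M[:,1]-y)<.03)).any() else None) for y in np.arange(-.25,.46,.1)], M[m][:,2].max())
E
```

```text
side front edge: -4.8 [0.6057 0.6067 0.6131 0.6211 0.623 ] [0.0678 0.3459] | s50 vs t slope 0.04996477249793726
-5.2 [0.6039 0.605  0.6114 0.6196 0.6215] [0.0721 0.3502] | s50 vs t slope -0.34829624071777354
-5.6 [0.602  0.6031 0.61   0.6179 0.62  ] [0.0763 0.3545] | s50 vs t slope -0.7485311017777639
top front edge: -4.8 [0.6051 0.6066 0.6139 0.6217 0.624 ] [0.0651 0.3425] | s50 vs t slope 0.5848023515715723
-5.2 [0.6039 0.6051 0.6124 0.6201 0.6221] [0.0695 0.3468] | s50 vs t slope 0.18739233196698718
-5.6 [0.6025 0.6038 0.611  0.6186 0.6209] [0.0738 0.351 ] | s50 vs t slope -0.1758277920460256
186 
187 
188 [(253, [175, 178, 175], 30.0, 98.0), (254, [175, 178, 175], 26.6, 106.0), (255, [168, 171, 170], 25.2, 101.0), (256, [112, 111, 111], 22.1, 107.0), (257, [92, 88, 90], 19.6, 108.0), (258, [93, 89, 89], 17.5, 107.0), (259, [98, 93, 93], 14.8, 110.0), (260, [101, 93, 93], 12.8, 108.0), (261, [102, 93, 94], 10.5, 109.0), (262, [97, 91, 91], 8.1, 110.0), (263, [89, 88, 87], 6.7, 102.0), (264, [142, 145, 142], 4.7, 100.0), (265, [166, 169, 166], 2.8, 97.0), (266, [164, 166, 163], 0.1
[... 324 characters left out ...]
, 105.0), (261, [95, 89, 89], 10.3, 105.0), (262, [105, 101, 99], 7.9, 106.0), (263, [118, 119, 117], 6.0, 102.0), (264, [138, 140, 139], 3.9, 101.0), (265, [141, 144, 141], 1.3, 104.0), (266, [146, 148, 147], -1.0, 104.0), (267, [144, 146, 145], -3.2, 104.0)]
192 
crest t range [-0.1291  0.1269] s min [-0.0273 -0.0212 -0.0162]
tall things min x 0.7097782582999965 [(np.float64(-0.25), np.float64(0.772)), (np.float64(-0.15), np.float64(0.792)), (np.float64(-0.05), np.float64(0.812)), (np.float64(0.05), np.float64(0.831)), (np.float64(0.15), np.float64(0.817)), (np.float64(0.25), np.float64(0.802)), (np.float64(0.35), np.float64(0.807)), (np.float64(0.45), np.float64(0.71))] 0.3940399938727658
```

{"method": "move_arm", "body": {"grip": [0,0,0,0,0,0,0,0,0,0], "dp": [[0,0,0.04],[0,0,0.05],[0.01,-0.03,0.03],[0.02,-0.04,0.02],[0.02,-0.05,0],[0.02,-0.05,0],[0.02,-0.05,0],[0.02,-0.05,0],[0.02,-0.05,0],[0.02,-0.05,0]], "twist": [[0,0,0],[0,0,0],[0,0,-0.4],[0,0,-0.5],[0,0,-0.5],[0,0,-0.5],[0,0,-0.5],[0,0,-0.5],[0,0,-0.5],[0,0,-0.5]]}}

```text
clock: 1.4
eef_pos: [0.3792, 0.2365, 0.3508]
orientation: [-1.565, -2.724, -0.0]
contact_force: [0.2, 0.7, -0.6]
gripper_width: 0.0854
grip_force: 0.0
```

{"method": "move_arm", "body": {"grip": [0,0,0,0,0,0,0,0,0,0], "dp": [[0.02,-0.012,0],[0.02,-0.012,0],[0.02,-0.012,0],[0.02,-0.012,0],[0.02,-0.012,0],[0.02,-0.012,0],[0.02,-0.012,0],[0,0,0],[0,0,0],[0,0,0]], "twist": [[0,0,-0.5],[0,0,-0.5],[0,0,-0.5],[0,0,-0.5],[0,0,-0.5],[0,0,-0.5],[0,0,-0.5],[0,0,0],[0,0,0],[0,0,0]]}}

```text
clock: 2.65
eef_pos: [0.5185, 0.1549, 0.351]
orientation: [-2.308, -2.131, -0.0]
contact_force: [-0.4, -0.3, 0.7]
gripper_width: 0.0853
grip_force: 0.0
```

```bash
python3 - <<'E'
from h import *
c=imaging.camera("wrist"); cv2.imwrite("pics/w0.png",c["img"]); np.savez("w0.npz",P=cloud(c),img=c["img"]); print(c["eye"],c["rotation"],manip.state()["eef_pos"])
E
```

```text
[0.5265087  0.23990098 0.51360343] [ 2.80548217 -0.11245996 -0.01992518] [0.51849837 0.15488103 0.35101613]
```

View pics/w0.png

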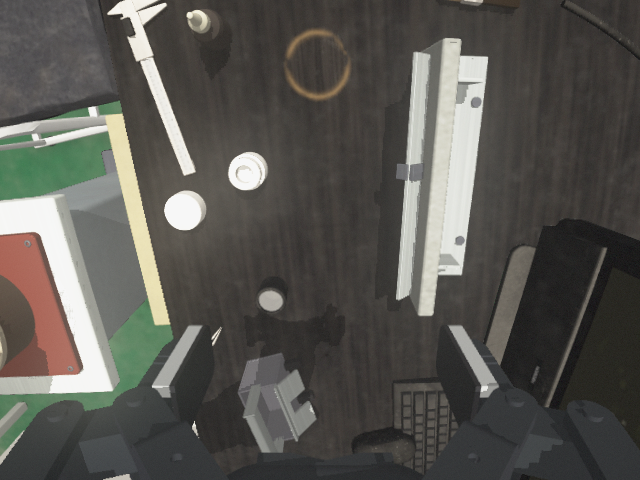

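The wrist view shows the stand at (420,180), the block at (408,171) on the cleat and the bin at (278,400). I'll refine all three from this cloud.

```bash
python3 - <<'E'
from h import *
np.set_printoptions(precision=4,suppress=True)
d=np.load("w0.npz");P=d["P"];img=d["img"].astype(int)
def rect(Q): 
    r=cv2.minAreaRect((Q[:,:2]*1000).astype(np.float32)); return np.round(r[0],1),np.round(r[1],1),round(r[2],2),len(Q)
R=P[25:330,380:500].reshape(-1,3)
Q=R[(R[:,2]>.119)&(R[:,2]<.132)];print("boardtop",rect(Q),np.median(Q[:,2]))
a=np.radians(-5.1);ex=np.array([np.cos(a),np.sin(a)]);ey=np.array([-np.sin(a),np.cos(a)]);o=np.array([.6204,.1538])
s=(Q[:,:2]-o)@ex;t=(Q[:,:2]-o)@ey;print(np.percentile(s,[2,50,98]),np.percentile(t,[.3,99.7]),"slope",np.degrees(np.polyfit(t,s,1)[0]))
G=img.mean(2)
Pc=P[:, 380:500]
s=(Pc[...,:2]-o)@ex;t=(Pc[...,:2]-o)@ey;z=Pc[...,2]
m=(z>.095)&(z<.115)&(s<-.006)&(s>-.03);print("cleat t",np.percentile(t[m],[.5,99.5]),"s",np.percentile(s[m],[1,5,95]))
for col in (403,408,413):
    print(col,[(v,int(G[v,col]),round(((P[v,col,:2]-o)@ey*1000).item(),1),round(P[v,col,2].item()*1000)) for v in range(158,186,2)])
B=P[340:460,230:330].reshape(-1,3)
Q=B[(B[:,2]>.117)&(B[:,2]<.13)];print("bar",rect(Q),np.median(Q[:,2]))
m=(B[:,2]>.035)&(B[:,2]<.13);print("all",rect(B[m]))
E
```

```text
boardtop (array([632. , 153.6]), array([279.1,  19.4]), 84.88, 5167) 0.12426713405374018
[0.0027 0.0106 0.0199] [-0.1368  0.1398] slope 0.002595691089242565
cleat t [-0.1263  0.1292] s [-0.0251 -0.0191 -0.0069]
403 [(158, 64, 18.6, 1), (160, 63, 15.8, -2), (162, 63, 13.2, -2), (164, 115, 24.1, 102), (166, 113, 21.9, 101), (168, 113, 20.0, 102), (170, 111, 18.1, 103), (172, 113, 16.0, 103), (174, 112, 13.9, 102), (176, 111, 12.0, 103), (178, 110, 9.8, 102), (180, 63, -9.7, -1), (182, 63, -12.3, 0), (184, 63, -14.8, 0)]
408 [(158, 197, 30.4, 104), (160, 199, 28.3, 103), (162, 203, 26.5, 104), (164, 185, 24.5, 104), (166, 154, 22.2, 102), (168, 163, 20.5, 105), (170, 158, 18.1, 103), (172, 167, 16.4, 105), (174, 189, 14.2, 104), (176, 199, 12.2, 104), (178, 224, 10.2, 104), (180, 226, 7.9, 103), (182, 225, 5.9, 103), (184, 218, 3.9, 104)]
413 [(158, 202, 30.2, 101), (160, 200, 28.0, 100), (162, 200, 25.8, 98), (164, 146, 24.3, 103), (166, 123, 22.7, 106), (168, 129, 21.0, 108), (170, 129, 18.9, 107), (172, 133, 16.8, 107), (174, 126, 14.8, 107), (176, 123, 12.8, 107), (178, 118, 10.8, 107), (180, 123, 8.7, 107), (182, 202, 5.1, 98), (184, 203, 2.7, 97)]
bar (array([ 411.3, -140.4]), array([15.9, 70.7]), 13.06, 432) 0.12290476188688534
all (array([ 428.4, -151.8]), array([ 83.2, 101.6]), 12.35, 3636)
```

{"method": "move_arm", "body": {"grip": [0,0,0,0,0,0,0,0,0,0], "dp": [[-0.015,-0.045,0],[-0.015,-0.045,0],[-0.015,-0.045,0],[-0.015,-0.045,0],[-0.015,-0.044,-0.02],[-0.016,-0.044,-0.02],[-0.0155,-0.044,-0.02],[0,0,-0.035],[0,0,-0.035],[0,0,-0.035]], "twist": [[0,0,0.2],[0,0,0.24],[0,0,0.24],[0,0,0.24],[0,0,0.24],[0,0,0.24],[0,0,0.24],[0,0,0],[0,0,0],[0,0,0]]}}

```text
clock: 3.95
eef_pos: [0.4124, -0.1573, 0.1851]
orientation: [1.981, 2.438, 0.003]
contact_force: [0.2, 0.9, 0.1]
gripper_width: 0.0853
grip_force: 0.0
```

```bash
python3 - <<'E'
from h import *
np.set_printoptions(precision=4,suppress=True)
c=imaging.camera("wrist"); P=cloud(c); cv2.imwrite("pics/w1.png",c["img"])
Q=P.reshape(-1,3)
m=(Q[:,2]>.118)&(Q[:,2]<.13)&(abs(Q[:,0]-.412)<.03)&(abs(Q[:,1]+.156)<.07)
print(cv2.minAreaRect((Q[m][:,:2]*1000).astype(np.float32)),m.sum())
s=manip.state();print(s["eef_pos"],s["orientation"])
E
```

```text
((413.5204162597656, -156.373291015625), (15.840936660766602, 99.38204193115234), 11.730066299438477) 3179
[ 0.41   -0.1568  0.1812] [-1.978  -2.4359  0.003 ]
```

{"method": "move_arm", "body": {"grip": [0,0,0,0,0,0,120,255,255,255], "dp": [[0.001,0,-0.02],[0.001,0,-0.02],[0,0,-0.018],[0,0,-0.016],[0,0,-0.011],[0,0,0],[0,0,0],[0,0,0],[0,0,0],[0,0,0]], "twist": [[0,0,0],[0,0,0],[0,0,0],[0,0,0],[0,0,0],[0,0,0],[0,0,0],[0,0,0],[0,0,0],[0,0,0]], "newtons": 60}}

```text
clock: 5.25
eef_pos: [0.4144, -0.1576, 0.1011]
orientation: [1.982, 2.438, 0.0]
contact_force: [0.3, 0.3, -0.1]
gripper_width: 0.0124
grip_force: 0.0
```

{"method": "move_arm", "body": {"grip": [255,255,255,255,255,255,255,255,255,255], "dp": [[0,0,0],[0,0,0],[0,0,0],[0,0,0],[0,0,0],[0,0,0.01],[0,0,0.02],[0,0,0.02],[0,0,0],[0,0,0]], "twist": [[0,0,0],[0,0,0],[0,0,0],[0,0,0],[0,0,0],[0,0,0],[0,0,0],[0,0,0],[0,0,0],[0,0,0]]}}

```text
clock: 6.5
eef_pos: [0.4139, -0.1575, 0.1503]
orientation: [-1.981, -2.437, 0.0]
contact_force: [-0.2, 0.3, -3.8]
gripper_width: 0.009
grip_force: 58.7
```

```bash
cat >> h.py <<'E'
from scipy.spatial.transform import Rotation as Ro
np.set_printoptions(precision=4,suppress=True)
YAW=-5.1; O=np.array([.621,.1537,0]); PB=np.array([-.002,-.0015,.100]); EDGE=np.array([.052,0,.044])
C=Ro.from_rotvec([-1.981,-2.437,0]).inv()*Ro.from_euler('z',11.8,degrees=True)
RS=Ro.from_euler('z',YAW,degrees=True)
def tcp(edge,th):  # edge in stand frame (m), tilt deg -> tcp pos, rot
    Rb=RS*Ro.from_euler('y',th,degrees=True)
    return O+RS.apply(edge)+Rb.apply(PB-EDGE), Rb*C.inv()
def binpose(s=None):
    s=s or manip.state(); Rb=Ro.from_rotvec(s["orientation"])*C
    o=s["eef_pos"]-Rb.apply(PB); f=lambda q:RS.inv().apply(q-O)*1000
    rel=(RS.inv()*Rb).as_euler('ZXY',degrees=True)
    return f(o),f(o+Rb.apply(EDGE)),rel
def go(edge,th):
    s=manip.state(); p,R=tcp(np.array(edge)/1000,th); b=binpose(s)
    print("bin",b[0],"edge",b[1],"yaw,roll,tilt",b[2],"| d",p-s["eef_pos"],"tw",(R*Ro.from_rotvec(s["orientation"]).inv()).as_rotvec(degrees=True)/10,"F",s["contact_force"],"M",s["moment"],"t",round(s["clock"],2))
E
python3 - <<'E'
from h import *
go([-60,15,150],0); go([-60,15,150],25); go([-20,15,130],25); go([-20,15,108],25); 
c=imaging.camera("wrist");P=cloud(c).reshape(-1,3);e=manip.state()["eef_pos"]
m=(abs(P[:,0]-e[0])<.06)&(abs(P[:,1]-e[1])<.065)&(P[:,2]>.155)&(P[:,2]<.19);print(cv2.minAreaRect((P[m][:,:2]*1000).astype(np.float32)),np.median(P[m][:,2]),e)
E
```

```text
bin [-177.1038 -326.3912   50.3139] edge [-127.3569 -311.2598   94.3171] yaw,roll,tilt [16.9019 -0.0191 -0.0035] | d [0.0947 0.3348 0.0557] tw [ 0.0019  0.0005 -1.6902] F [-0.1799  0.2624 -3.8043] M [-0.028   0.0197  0.008 ] t 6.5
bin [-177.1038 -326.3912   50.3139] edge [-127.3569 -311.2598   94.3171] yaw,roll,tilt [16.9019 -0.0191 -0.0035] | d [0.1233 0.3322 0.0733] tw [-0.1448  2.5051 -1.6636] F [-0.1799  0.2624 -3.8043] M [-0.028   0.0197  0.008 ] t 6.5
bin [-177.1038 -326.3912   50.3139] edge [-127.3569 -311.2598   94.3171] yaw,roll,tilt [16.9019 -0.0191 -0.0035] | d [0.1632 0.3287 0.0533] tw [-0.1448  2.5051 -1.6636] F [-0.1799  0.2624 -3.8043] M [-0.028   0.0197  0.008 ] t 6.5
bin [-177.1038 -326.3912   50.3139] edge [-127.3569 -311.2598   94.3171] yaw,roll,tilt [16.9019 -0.0191 -0.0035] | d [0.1632 0.3287 0.0313] tw [-0.1448  2.5051 -1.6636] F [-0.1799  0.2624 -3.8043] M [-0.028   0.0197  0.008 ] t 6.5
((415.8023681640625, -155.68455505371094), (35.61351013183594, 100.79427337646484), 22.725828170776367) 0.17280744109231877 [ 0.4138 -0.1575  0.1501]
```

{"method": "move_arm", "body": {"grip": [255,255,255,255,255,255,255,255,255,255], "dp": [[0,0,0.03],[0,0.01,0.04],[0.01,0.04,0.02],[0.012,0.045,0],[0.012,0.048,0],[0.012,0.048,0],[0.012,0.048,0],[0.012,0.048,0],[0.012,0.03,0],[0,0.015,0]], "twist": [[0,0,0],[0,0,0],[0,0,-0.2],[0,0,-0.25],[0,0,-0.25],[0,0,-0.25],[0,0,-0.25],[0,0,-0.25],[0,0,-0.24],[0,0,0]]}}

```text
clock: 7.8
eef_pos: [0.4961, 0.1759, 0.2393]
orientation: [2.316, 2.122, -0.004]
contact_force: [0.9, -1.8, -2.5]
gripper_width: 0.0087
grip_force: 59.0
```

{"method": "move_arm", "body": {"grip": [255,255,255,255,255,255,255,255,255,255], "dp": [[0.003,0,0],[0.003,0,0],[0.003,0,0],[0.003,0,0],[0.003,0,0],[0.003,0,0],[0.003,0,0],[0.003,0,0],[0,0,0],[0,0,0]], "twist": [[0.027,0.31,0],[0.027,0.31,0],[0.027,0.31,0],[0.027,0.31,0],[0.027,0.31,0],[0.027,0.31,0],[0.027,0.31,0],[0.027,0.31,0],[0,0,0],[0,0,0]]}}

```text
clock: 9.05
eef_pos: [0.5203, 0.1739, 0.2408]
orientation: [-2.061, -1.884, 0.416]
contact_force: [-0.7, 0.4, -1.8]
gripper_width: 0.0087
grip_force: 59.0
```

```bash
python3 - <<'E'
from h import *
go([-40,15,150],25); go([-22,15,130],25)
for n in ("side","wrist"):
    c=imaging.camera(n);np.savez(n+"1.npz",P=cloud(c),img=c["img"]); cv2.imwrite(f"pics/{n}t.png",c["img"][80:380,120:450] if n=="side" else c["img"])
E
```

```text
bin [-142.2343   12.4896  149.148 ] edge [-76.5715  12.5323 167.2699] yaw,roll,tilt [ 0.0076 -0.1077 24.8076] | d [ 0.0369 -0.0009 -0.0172] tw [ 0.0124  0.0182 -0.0008] F [-0.7173  0.3613 -1.7802] M [-0.0401 -0.7721  0.0137] t 9.05
bin [-142.2343   12.4896  149.148 ] edge [-76.5715  12.5323 167.2699] yaw,roll,tilt [ 0.0076 -0.1077 24.8076] | d [ 0.0548 -0.0025 -0.0372] tw [ 0.0124  0.0182 -0.0008] F [-0.7173  0.3613 -1.7802] M [-0.0401 -0.7721  0.0137] t 9.05
```

View pics/sidet.png

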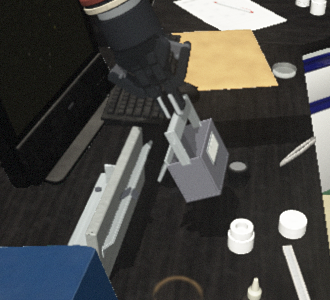

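The side view shows the bin held tilted in front of the cleat, bottom toward the robot. I'll check the hand-held pose by putting the clouds into the bin frame.

```bash
python3 - <<'E'
from h import *
s=manip.state();Rb=Ro.from_rotvec(s["orientation"])*C;o=s["eef_pos"]-Rb.apply(PB)
for n in("side","wrist"):
    P=np.load(n+"1.npz")["P"].reshape(-1,3);P=P[~np.isnan(P[:,0])];B=Rb.inv().apply(P-o)*1000
    m=(B[:,0]>32)&(B[:,0]<54)&(abs(B[:,1])<55)&(B[:,2]>45)&(B[:,2]<80);Q=B[m];print(n,m.sum())
    if m.sum()>20:
        k=Q[:,0]+Q[:,2];print("x+z",np.percentile(k,[10,50,90]),"y",np.percentile(Q[:,1],[1,99]), "notch y", np.sort(Q[abs(Q[:,1])<20][:,1])[[0,-1]] , np.histogram(Q[:,1],np.arange(-54,58,4))[0])
    m=(abs(B[:,0]+2)<14)&(abs(B[:,1])<60)&(B[:,2]>118)&(B[:,2]<130);Q=B[m];print("bar",m.sum(),np.median(Q,0) if m.sum() else "",np.percentile(Q[:,1],[1,99]) if m.sum() else "")
    m=(B[:,0]>0)&(B[:,0]<70)&(abs(B[:,1])<50)&(B[:,2]>35)&(B[:,2]<90);Q=B[m]
    if m.sum()>20: print("max x",np.percentile(Q[:,0],99),np.percentile(Q[:,2],[1]))
    f=lambda q:RS.inv().apply(q-O)*1000
    S=f(P);m=(abs(S[:,1])<150)&(S[:,2]>119)&(S[:,2]<131)&(S[:,0]>-10)&(S[:,0]<30);print("board x",np.percentile(S[m][:,0],[2,50,98]),"y",np.percentile(S[m][:,1],[.5,99.5]))
E
```

```text
side 68
x+z [ 97.6069 101.3041 103.5609] y [15.6119 46.7474] notch y [13.4879 18.3553] [ 0  0  0  0  0  0  0  0  0  0  0  0  0  0  0  0  1  1  1  2  2  4  2  6
 44  5  0]
bar 292 [ -5.5201  15.7846 123.5971] [-50.0762  49.9118]
max x 51.29840367099977 [35.3742]
board x [-0.3701  7.1414 17.1294] y [-135.6898  141.1812]
wrist 4214
x+z [103.2394 104.0191 104.698 ] y [-44.6768  45.6024] notch y [-19.9708  19.9967] [  0   0 158 185 179 182 186 191 190 207 289  44  44  49  45  50 190 228
 228 246 243 246 251 261 322   0   0]
bar 6523 [ -0.6726  10.5084 122.6479] [-48.6961  49.6024]
max x 56.495223985521285 [37.506]
board x [ 2.2491 10.6981 19.546 ] y [-120.04    139.1849]
```

{"method": "move_arm", "body": {"grip": [255,255,255,255,255,255,255,255,255,255], "dp": [[0.008,0,-0.004],[0.008,0,-0.004],[0.008,0,-0.004],[0.008,0,-0.004],[0.004,0,-0.001],[0,0,0],[0,0,0],[0,0,0],[0,0,0],[0,0,0]], "twist": [[0,0,0],[0,0,0],[0,0,0],[0,0,0],[0,0,0],[0,0,0],[0,0,0],[0,0,0],[0,0,0],[0,0,0]]}}

```text
clock: 10.4
eef_pos: [0.5563, 0.1744, 0.224]
orientation: [-2.06, -1.884, 0.417]
contact_force: [-0.1, -1.2, -3.1]
gripper_width: 0.0088
grip_force: 59.0
```

```bash
python3 - <<'E'
from h import *
go([-22,15.5,130],25); go([-22,15.5,109],25); go([-12,15.5,108],25); go([-11.5,15.5,101],25)
E
```

```text
bin [-106.4805   16.1824  132.4391] edge [-40.8032  16.2435 150.5081] yaw,roll,tilt [ 0.0297 -0.086  24.8538] | d [ 0.0188 -0.0025 -0.0204] tw [ 0.0099  0.0138 -0.003 ] F [-0.0811 -1.2062 -3.0979] M [-0.0516 -0.8009  0.0127] t 10.4
bin [-106.4805   16.1824  132.4391] edge [-40.8032  16.2435 150.5081] yaw,roll,tilt [ 0.0297 -0.086  24.8538] | d [ 0.0188 -0.0025 -0.0414] tw [ 0.0099  0.0138 -0.003 ] F [-0.0811 -1.2062 -3.0979] M [-0.0516 -0.8009  0.0127] t 10.4
bin [-106.4805   16.1824  132.4391] edge [-40.8032  16.2435 150.5081] yaw,roll,tilt [ 0.0297 -0.086  24.8538] | d [ 0.0288 -0.0034 -0.0424] tw [ 0.0099  0.0138 -0.003 ] F [-0.0811 -1.2062 -3.0979] M [-0.0516 -0.8009  0.0127] t 10.4
bin [-106.4805   16.1824  132.4391] edge [-40.8032  16.2435 150.5081] yaw,roll,tilt [ 0.0297 -0.086  24.8538] | d [ 0.0293 -0.0035 -0.0494] tw [ 0.0099  0.0138 -0.003 ] F [-0.0811 -1.2062 -3.0979] M [-0.0516 -0.8009  0.0127] t 10.4
```

{"method": "move_arm", "body": {"grip": [255,255,255,255,255,255,255,255,255,255], "dp": [[0.005,-0.001,-0.005],[0.005,-0.001,-0.005],[0.005,-0.0005,-0.005],[0.004,0,-0.005],[0,0,-0.005],[0,0,-0.005],[0,0,-0.005],[0,0,-0.004],[0,0,0],[0,0,0]], "twist": [[0,0,0],[0,0,0],[0,0,0],[0,0,0],[0,0,0],[0,0,0],[0,0,0],[0,0,0],[0,0,0],[0,0,0]]}}

```text
clock: 11.65
eef_pos: [0.5754, 0.1719, 0.1851]
orientation: [-2.06, -1.884, 0.417]
contact_force: [0.7, -0.5, -3.6]
gripper_width: 0.0088
grip_force: 59.0
```

```bash
python3 - <<'E'
from h import *
go([-12,15.5,108],25); go([-11.5,15.5,101],25)
E
```

```text
bin [-87.2093  15.3778  93.5142] edge [-21.5351  15.4402 111.5944] yaw,roll,tilt [ 0.0306 -0.0866 24.844 ] | d [ 0.0097 -0.0009 -0.0035] tw [ 0.01    0.0148 -0.0031] F [ 0.7103 -0.4688 -3.5719] M [-0.133  -0.8136  0.0188] t 11.65
bin [-87.2093  15.3778  93.5142] edge [-21.5351  15.4402 111.5944] yaw,roll,tilt [ 0.0306 -0.0866 24.844 ] | d [ 0.0102 -0.0009 -0.0105] tw [ 0.01    0.0148 -0.0031] F [ 0.7103 -0.4688 -3.5719] M [-0.133  -0.8136  0.0188] t 11.65
```

{"method": "move_arm", "body": {"grip": [255,255,255,255,255,255,255,255,255,255], "dp": [[0.0025,0,0],[0.0025,0,-0.001],[0.0025,-0.0005,-0.001],[0.0025,-0.0004,-0.001],[0,0,-0.002],[0,0,-0.002],[0,0,-0.002],[0,0,-0.0015],[0,0,0],[0,0,0]], "twist": [[0,0,0],[0,0,0],[0,0,0],[0,0,0],[0,0,0],[0,0,0],[0,0,0],[0,0,0],[0,0,0],[0,0,0]]}}

```text
clock: 12.9
eef_pos: [0.5854, 0.1709, 0.1745]
orientation: [-2.06, -1.884, 0.417]
contact_force: [-0.0, 0.1, -2.2]
gripper_width: 0.0089
grip_force: 59.0
```

```bash
python3 - <<'E'
from h import *
go([-11,15.5,99],25); go([-7,15.5,97],12);go([-4,15.5,96],0)
E
```

```text
bin [-77.2429  15.3368  82.9097] edge [-11.5648  15.3953 100.9758] yaw,roll,tilt [ 0.0262 -0.0901 24.8563] | d [ 0.0007 -0.0001 -0.0019] tw [ 0.0102  0.0135 -0.0026] F [-0.0429  0.1405 -2.2417] M [-0.0707 -0.7945 -0.0238] t 12.9
bin [-77.2429  15.3368  82.9097] edge [-11.5648  15.3953 100.9758] yaw,roll,tilt [ 0.0262 -0.0901 24.8563] | d [-0.0111  0.001  -0.0115] tw [-0.1051 -1.2814 -0.0016] F [-0.0429  0.1405 -2.2417] M [-0.0707 -0.7945 -0.0238] t 12.9
bin [-77.2429  15.3368  82.9097] edge [-11.5648  15.3953 100.9758] yaw,roll,tilt [ 0.0262 -0.0901 24.8563] | d [-0.0209  0.0019 -0.0225] tw [-0.2116 -2.4766 -0.0006] F [-0.0429  0.1405 -2.2417] M [-0.0707 -0.7945 -0.0238] t 12.9
```

{"method": "move_arm", "body": {"grip": [255,255,255,255,255,255,255,255,255,255], "dp": [[0.0006,0,-0.001],[0.0006,0,-0.001],[0,0,0],[0,0,0],[-0.0027,0.0002,-0.0015],[-0.0027,0.0002,-0.0015],[-0.0027,0.0002,-0.0015],[-0.0027,0.0002,-0.0015],[-0.0026,0.0002,-0.0015],[0,0,0]], "twist": [[0,0,0],[0,0,0],[0,0,0],[0,0,0],[-0.022,-0.255,0],[-0.022,-0.255,0],[-0.022,-0.255,0],[-0.022,-0.255,0],[-0.022,-0.255,0],[0,0,0]]}}

```text
clock: 14.15
eef_pos: [0.5724, 0.1724, 0.1655]
orientation: [-2.197, -2.011, 0.213]
contact_force: [-0.3, -0.1, -2.4]
gripper_width: 0.0087
grip_force: 59.0
```

```bash
python3 - <<'E'
from h import *
go([-6,15.5,98],0)
E
```

```text
bin [-68.9988  15.7954  67.3106] edge [-8.944  15.8559 99.4574] yaw,roll,tilt [ 0.0564 -0.0025 12.0766] | d [-0.01    0.0006 -0.0115] tw [-0.1065 -1.203  -0.0056] F [-0.29   -0.0566 -2.3572] M [-0.0147 -0.3458 -0.0088] t 14.15
```

{"method": "move_arm", "body": {"grip": [255,255,255,255,255,255,255,255,255,255], "dp": [[-0.002,0.0001,-0.0023],[-0.002,0.0001,-0.0023],[-0.002,0.0001,-0.0023],[-0.002,0.0001,-0.0023],[-0.002,0.0001,-0.0023],[0,0,0],[0,0,0],[0,0,0],[0,0,0],[0,0,0]], "twist": [[-0.021,-0.241,0],[-0.021,-0.241,0],[-0.021,-0.241,0],[-0.021,-0.241,0],[-0.021,-0.241,0],[0,0,0],[0,0,0],[0,0,0],[0,0,0],[0,0,0]]}}

```text
clock: 15.4
eef_pos: [0.5632, 0.1723, 0.1533]
orientation: [-2.318, -2.12, 0.0]
contact_force: [-0.1, 0.8, -2.4]
gripper_width: 0.0087
grip_force: 59.0
```

```bash
python3 - <<'E'
from h import *
go([-3.5,15.5,90.5],0)
f=lambda q:RS.inv().apply(q-O)*1000
for n in("wrist","side"):
    c=imaging.camera(n); np.savez(n+"2.npz",P=cloud(c),img=c["img"]); cv2.imwrite(f"pics/{n}2.png",c["img"])
E
```

```text
bin [-57.1573  14.8449  53.3135] edge [-5.1709 14.8722 97.3295] yaw,roll,tilt [-0.0108 -0.0483 -0.0177] | d [ 0.0017  0.0004 -0.0068] tw [0.005  0.0013 0.0011] F [-0.1     0.8261 -2.4434] M [ 0.0406  0.0257 -0.0149] t 15.4
```

View pics/wrist2.png

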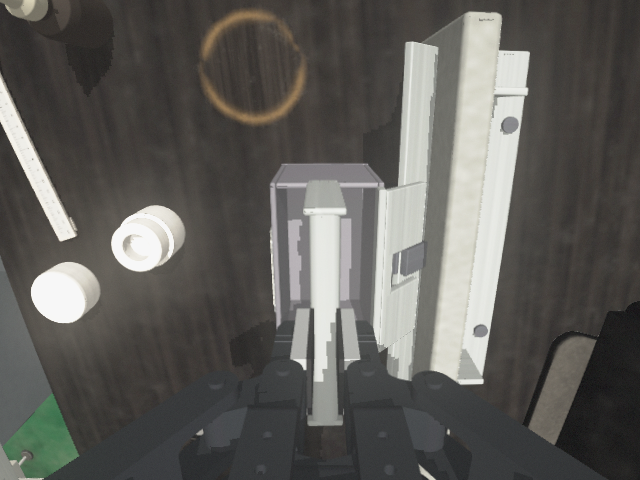

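The wrist view shows the bin upright at the cleat. The notch is at about (405,250-287) and the block inside it at about (412,260), slightly toward +y. I'll quantify that.

```bash
python3 - <<'E'
from h import *
d=np.load("wrist2.npz");P=d["P"];img=d["img"]
f=lambda q:RS.inv().apply((q-O).reshape(-1,3)).reshape(q.shape)*1000
S=f(P);G=img.mean(2).astype(int)
for c in (396,402,408,414,420):
    print(c,[(v,G[v,c],S[v,c].round(0).astype(int).tolist()) for v in range(236,294,3)])
cv2.imwrite("pics/notch.png",cv2.resize(img[215:310,360:460],None,fx=6,fy=6,interpolation=cv2.INTER_CUBIC))
E
```

```text
396 [(236, np.int64(206), [-21, 35, 117]), (239, np.int64(203), [-21, 34, 119]), (242, np.int64(204), [-21, 32, 118]), (245, np.int64(203), [-21, 31, 118]), (248, np.int64(203), [-21, 29, 117]), (251, np.int64(203), [-20, 27, 117]), (254, np.int64(136), [-18, 21, 105]), (257, np.int64(138), [-18, 19, 105]), (260, np.int64(140), [-18, 17, 105]), (263, np.int64(141), [-18, 15, 105]), (266, np.int64(135), [-18, 14, 105]), (269, np.int64(135), [-17, 11, 105]), (272, np.int64(133), [-17, 10, 104]), (275, np.int64(200), [-17, 7, 104]), (278, np.int64(202), [-17, 6, 104]), (281, np.int64(202), [-17, 3, 103]), (284, np.int64(180), [-18, 4, 108]), (287, np.int64(167), [-18, 4, 112]), (290, np.int64(209), [-19, 3, 115]), (293, np.int64(204), [-19, 1, 115])]
402 [(236, np.int64(196), [-17, 34, 115]), (239, np.int64(199), [-17, 33, 114]), (242, np.int64(201), [-17, 31, 115]), (245, np.int64(201), [-17, 29, 113]), (248, np.int64(203), [-17, 28, 114]), (251, np.int64(124), [-15, 22, 104]), (254, np.int64(118), [-15, 21, 106]), (257, np.int64(119), [-15, 19, 106]), (260, np.int64(117), [-14, 17, 10
[... 1929 characters left out ...]
64(201), [-4, 30, 100]), (239, np.int64(203), [-4, 28, 101]), (242, np.int64(155), [-4, 26, 100]), (245, np.int64(124), [-3, 24, 98]), (248, np.int64(125), [-3, 22, 99]), (251, np.int64(125), [-3, 20, 99]), (254, np.int64(124), [-3, 18, 98]), (257, np.int64(124), [-2, 16, 97]), (260, np.int64(123), [-2, 15, 99]), (263, np.int64(123), [-2, 12, 98]), (266, np.int64(125), [-2, 11, 98]), (269, np.int64(135), [1, 5, 88]), (272, np.int64(142), [1, 3, 88]), (275, np.int64(143), [1, 0, 87]), (278, np.int64(143), [1, -2, 87]), (281, np.int64(132), [2, -4, 87]), (284, np.int64(119), [2, -7, 85]), (287, np.int64(110), [2, -9, 86]), (290, np.int64(112), [2, -11, 86]), (293, np.int64(113), [2, -13, 86])]
```

View pics/notch.png

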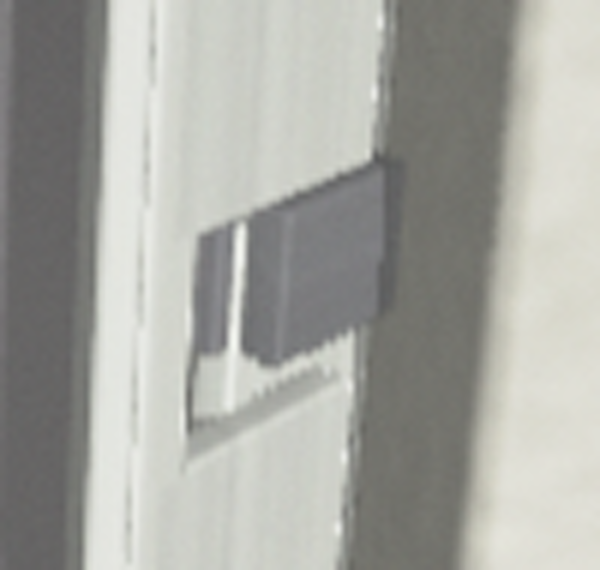

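The notch spans y 4 to 26 and the block about 9.5 to 25.5. So I shift about 2.5 mm toward +y and lower gently.

{"method": "move_arm", "body": {"grip": [255,255,255,255,255,255,255,255,255,255], "dp": [[0,0.0015,0],[0,0.0013,0],[0,0,0],[0.0003,0,-0.001],[0.0003,0,-0.001],[0.0003,0,-0.001],[0.0002,0,-0.001],[0,0,0],[0,0,0],[0,0,0]], "twist": [[0,0,0],[0,0,0],[0,0,0],[0,0,0],[0,0,0],[0,0,0],[0,0,0],[0,0,0],[0,0,0],[0,0,0]]}}

```text
clock: 16.75
eef_pos: [0.5644, 0.1752, 0.1495]
orientation: [-2.318, -2.12, -0.0]
contact_force: [1.1, 0.5, -2.9]
gripper_width: 0.0091
grip_force: 59.0
```

```bash
python3 - <<'E'
from h import *
go([-2,17.5,89],0)
E
```

```text
bin [-56.256   17.8623  49.4669] edge [-4.2911 17.8878 93.5082] yaw,roll,tilt [ 0.0002 -0.033  -0.0456] | d [ 0.0023 -0.0006 -0.0045] tw [ 0.0037  0.0043 -0.    ] F [ 1.0778  0.4866 -2.8502] M [-0.0288 -0.2783 -0.0204] t 16.75
```

{"method": "move_arm", "body": {"grip": [255,255,255,255,255,255,255,255,255,255], "dp": [[0.0002,0,-0.0007],[0.0002,0,-0.0007],[0.0002,0,-0.0006],[0,0,0],[0,0,0],[0,0,0],[0,0,0],[0,0,0],[0,0,0],[0,0,0]], "twist": [[0,0,0],[0,0,0],[0,0,0],[0,0,0],[0,0,0],[0,0,0],[0,0,0],[0,0,0],[0,0,0],[0,0,0]]}}

```text
clock: 18.0
eef_pos: [0.5649, 0.1752, 0.1474]
orientation: [-2.318, -2.12, -0.0]
contact_force: [2.4, 0.3, -2.2]
gripper_width: 0.0088
grip_force: 59.1
```

```bash
python3 - <<'E'
from h import *
go([-2,17.5,89],0)
d=imaging.camera("wrist");S=RS.inv().apply((cloud(d)-O).reshape(-1,3)).reshape(480,640,3)*1000
cv2.imwrite("pics/notch3.png",cv2.resize(d["img"][190:320,350:480],None,fx=4.5,fy=4.5,interpolation=cv2.INTER_CUBIC))
E
```

```text
bin [-55.7594  17.9077  47.3812] edge [-3.7859 17.9387 91.4125] yaw,roll,tilt [ 0.003  -0.0368 -0.0345] | d [ 0.0018 -0.0006 -0.0024] tw [ 0.004   0.0031 -0.0003] F [ 2.4221  0.3127 -2.2127] M [ 0.0786 -0.469   0.0026] t 18.0
```

View pics/notch3.png

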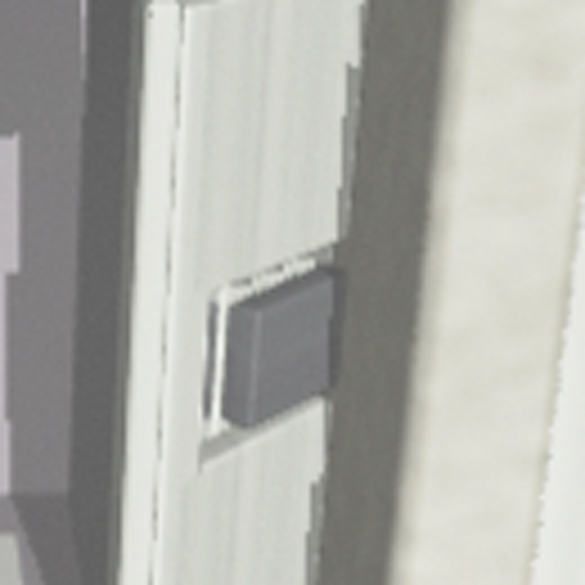

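The block sits inside the notch, at crop (285,345), with gaps on both sides. The +x force means the strip is touching the slope, so I'll slide down along it.

{"method": "move_arm", "body": {"grip": [255,255,255,255,255,255,255,255,255,255], "dp": [[0.0005,0,0],[0.0003,0,-0.0003],[0.0003,0,-0.0003],[0.0003,0,-0.0003],[0.0002,0,-0.0003],[0,0,0],[0,0,0],[0,0,0],[0,0,0],[0,0,0]], "twist": [[0,0,0],[0,0,0],[0,0,0],[0,0,0],[0,0,0],[0,0,0],[0,0,0],[0,0,0],[0,0,0],[0,0,0]]}}

```text
clock: 19.3
eef_pos: [0.5659, 0.1754, 0.1468]
orientation: [-2.317, -2.119, 0.0]
contact_force: [-5.1, -0.2, 7.6]
gripper_width: 0.0086
grip_force: 60.7
```

```bash
python3 - <<'E'
from h import *
go([-2,17.5,89],0)
E
```

```text
bin [-54.8352  18.1988  46.8476] edge [-2.8129 18.213  90.8213] yaw,roll,tilt [ 0.0082 -0.0088  0.029 ] | d [ 0.0007 -0.0008 -0.0018] tw [ 0.0006 -0.003  -0.0008] F [-5.1124 -0.237   7.5779] M [-0.1753  1.2388 -0.0595] t 19.3
```

{"method": "move_arm", "body": {"grip": [255,255,255,255,255,255,255,255,255,255], "dp": [[-0.0003,0,0.0003],[-0.0002,0,0.0001],[0,0,0],[0,0,0],[0,0,0],[0,0,0],[0,0,0],[0,0,0],[0,0,0],[0,0,0]], "twist": [[0,0,0],[0,0,0],[0,0,0],[0,0,0],[0,0,0],[0,0,0],[0,0,0],[0,0,0],[0,0,0],[0,0,0]], "newtons": 20}}

```text
clock: 20.55
eef_pos: [0.5658, 0.1754, 0.1468]
orientation: [-2.318, -2.12, -0.0]
contact_force: [-3.7, -0.9, 5.4]
gripper_width: 0.0088
grip_force: 60.3
```

```bash
python3 - <<'E'
from h import *
go([-2,17.5,89],0)
E
```

```text
bin [-54.868   18.18    46.8406] edge [-2.8806 18.2    90.8554] yaw,roll,tilt [ 0.0059 -0.019  -0.0164] | d [ 0.0008 -0.0008 -0.0018] tw [ 0.002   0.0015 -0.0006] F [-3.6597 -0.8655  5.3871] M [-0.0343  0.7663 -0.0098] t 20.55
```

{"method": "move_arm", "body": {"grip": [255,220,200,180,160,120,60,0,0,0], "dp": [[-0.0003,0,0.0003],[0,0,0],[0,0,0],[0,0,0],[0,0,0],[0,0,0],[0,0,0],[0,0,0],[0,0,0],[0,0,0]], "twist": [[0,0,0],[0,0,0],[0,0,0],[0,0,0],[0,0,0],[0,0,0],[0,0,0],[0,0,0],[0,0,0],[0,0,0]]}}

```text
clock: 21.8
eef_pos: [0.5657, 0.1752, 0.1469]
orientation: [-2.318, -2.12, -0.0]
contact_force: [-0.6, 0.6, -0.3]
gripper_width: 0.0855
grip_force: 0.0
```

{"method": "move_arm", "body": {"grip": [0,0,0,0,0,0,0,0,0,0], "dp": [[0,0,0],[0,0,0],[0,0,0.01],[0,0,0.02],[0,0,0.03],[0,0,0.03],[0,0,0.03],[0,0,0.02],[0,0,0],[0,0,0]], "twist": [[0,0,0],[0,0,0],[0,0,0],[0,0,0],[0,0,0],[0,0,0],[0,0,0],[0,0,0],[0,0,0],[0,0,0]]}}

```text
clock: 23.05
eef_pos: [0.5654, 0.1751, 0.2863]
orientation: [-2.318, -2.12, 0.001]
contact_force: [0.3, 0.3, -0.7]
gripper_width: 0.0853
grip_force: 0.0
```

```bash
python3 - <<'E'
from h import *
f=lambda q:RS.inv().apply((q-O).reshape(-1,3))*1000
s=manip.state();print(s["eef_pos"],s["contact_force"],s["gripper_width"],s["clock"])
for n in("wrist","top"):
    c=imaging.camera(n);S=f(cloud(c));cv2.imwrite(f"pics/{n}4.png",c["img"])
    b=S[(abs(S[:,0]+56)<14)&(abs(S[:,1]-18)<55)&(S[:,2]>160)&(S[:,2]<178)]
    print(n,cv2.minAreaRect(b[:,:2].astype(np.float32)),"bar top z",np.median(b[:,2]),len(b))
    t=S[(abs(S[:,1])<145)&(S[:,2]>119)&(S[:,2]<131)&(S[:,0]>-8)&(S[:,0]<30)];print("board x",np.percentile(t[:,0],[2,98]),"z",np.median(t[:,2]))
E
```

```text
[0.5654 0.1751 0.2863] [ 0.2854  0.2985 -0.6758] 0.0852937563515272 23.05
wrist ((-56.88570785522461, 18.11058807373047), (99.87139892578125, 16.002880096435547), 89.61673736572266) bar top z 169.03115056311736 2196
board x [ 2.0858 19.4147] z 124.3060727908426
top ((0.0, 0.0), (0.0, 0.0), 0.0) bar top z nan 0
board x [-0.5623 17.1665] z 124.58131715596798
  return _methods._mean(a, axis=axis, dtype=dtype,
  ret = ret.dtype.type(ret / rcount)
```

View pics/wrist4.png

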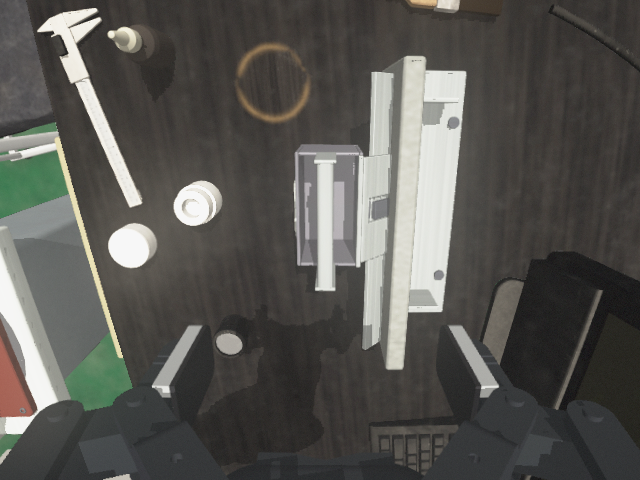

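The wrist view shows the bin hanging at (330,205) with the block (378,208) in its notch and the gripper clear of it. Measured z is about 45 mm and y about 18 mm, and the bin is parallel to the board, so I'm handing in.

```bash
python3 -c "
from cell import manip
print(manip.hand_in())"
```

```text
the job is handed in; nothing more can be done
None
```

The bin hangs on the cleat with its notch over the locating block, about 45 mm above the worktop, upright and released. I handed the job in at about 23 s; no verdict came back. The highest wrist force I read was about 9 N, while seating the bin.

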